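# Check the coating of a painted sign with a spring-tipped probe

## Task

On the grey readout unit, slide the black fader grip along its track until it is level with the green pointer. Then take the orange probe out of its cradle and hold its brass tip inside the yellow ring on the sloping plum-coloured sign, square to the sign's face, pressing gently so that the spring tip goes about half way in. Finish while holding it there, steady and still gripped, and leave the jar, caliper and wood offcut alone.

Things in the scene. Friction and masses are not known exactly. Their poses are not given: they have to be found in the camera images.
- readout: Grey readout unit of a coating gauge, fixed: 140 (x) x 200 (y) x 45 mm high, a small screen on its top. Origin at the centre of its underside, z up; the fader track runs along its y axis on top, centred at x = -35 mm, y = 0.
- fader (a joint): Position of the fader along its track in m: 0 at the -y end of the track, growing towards the readout's +y, up to 0.120. It slides with about 1.5 N of friction and stays where it is left.
- fader_top (a point): Centre of the top face of the black fader grip, a block 28 mm (readout x) x 20 mm (readout y, along the track) x 40 mm tall. It stands 0.5 mm above a track housing 40 mm wide, 170 mm long and 14 mm high, so this point is 54.5 mm above the readout's top face, 99.5 mm above the table.
- pointer: Flat green pointer tab, 25 mm long and 10 mm wide, 4 mm high, clipped on the readout's top face beside the +x edge of the fader track. Look only: it cannot be touched. Its origin, at its tip beside the track, is the position that the middle of the fader grip must be level with; its y axis runs along the track as the readout's.
- bed: Fixed sloping bed of aluminium on dark steel feet, 160 mm (x) x 180 mm (y), that carries the sign. Origin at the centre of its underside on the table, z up. The slope falls 20 degrees towards the bed's +x.
- sign: Painted plum sign plate, 150 x 170 x 4 mm, fixed on the bed, rigid. Origin at the centre of its upper face, 62 mm above the table; z is the outward normal of the face (leaning 20 degrees from vertical, towards the bed's +x), x runs down the slope, y level.
- mark: Yellow ring on the sign's face, 28 mm outer and 17 mm inner diameter, with a dot at its centre; look only. Origin at the centre of the ring, on the face. It lies half way down the slope, somewhere along the sign's level (y) centre line. Its axes are the bed's (z up), not the sign's.
- cradle: Fixed grey cradle, 75 x 75 x 55 mm high, with an upright through hole of 20 mm diameter at its centre. Origin at the centre of its underside.
- probe: Orange wireless probe, about 155 g, standing in the cradle; it draws out straight up. Origin at the end of the extended brass tip, z along the probe towards its top (up in the cradle, origin there 10 mm above the table). The handle is square, 24 x 24 mm with faces across x and y, from z = 45 to 125 mm; its lower end rests on the cradle's top. Below it a steel nose 16 mm in diameter from z = 12 to 45 mm, and the brass tip, 8 mm in diameter, reaching to z = 0.
- tip (a joint): How far the brass tip is pushed into the nose, in m: 0 fully out, 0.010 fully in. Spring: 1 N to start it, 5 N fully in (400 N/m); beyond that it is rigid.
- tip_end (a point): Centre of the end face of the brass tip (moves with it).
- jar: Bystander: closed jar with a red cap, 56 mm in diameter, 65 mm high, loose. Origin at the centre of its underside.
- caliper: Bystander: digital caliper lying flat, 190 mm long (y), 12 mm thick, loose. Origin on the table under its beam's middle.
- offcut: Bystander: dark wood offcut 60 x 90 x 22 mm, loose. Origin at the centre of its underside.

How it is judged:
On the way, in this order (a step that is already met when the one before it is completed fails the run):
1. the fader is level with the green pointer (within 5 mm) and at rest (y of fader_top in the frame of pointer between -0.005 and 0.005 m and velocity of joint fader between -0.005 and 0.005 m/s), for 0.3 s.
2. the probe is drawn out of the cradle and held in the gripper (z of tip_end in the frame of cradle above 0.06 m and contact force between probe and cradle below 0.1 N and contact force between the fingers and probe above 1 N), for 0.1 s.
At the end, for the whole second after the job is handed in: Fader within 5 mm of the pointer; probe gripped, clear of the cradle and still; centre of its tip within 8.5 mm of the ring's centre, probe within 0.12 rad (7 degrees) of the normal of the sign's face, tip pushed in 2 to 9 mm and pressing on the sign with 1 to 8 N (y of fader_top in the frame of pointer between -0.005 and 0.005 m and distance between tip_end and mark below 0.0085 m and angle between the z axis of probe and the z axis of sign, either way round below 0.12 rad and value of joint tip between 0.002 and 0.009 m and contact force between probe and sign between 1 and 8 N and contact force between the fingers and probe above 1 N and contact force between probe and cradle below 0.1 N and linear speed of probe below 0.01 m/s); the arm keeps its last pose, push and grip.
It fails at once if the sign is pressed with more than 15 N (contact force between anything else and sign above 15 N).
It fails at once if the jar is moved more than 20 mm (distance of jar from where it was at the start of the episode above 0.02 m).
It fails at once if the caliper is moved more than 20 mm (distance of caliper from where it was at the start of the episode above 0.02 m).
It fails at once if the wood offcut is moved more than 20 mm (distance of offcut from where it was at the start of the episode above 0.02 m).
It also fails if it takes over 64 s, if anything falls off the work surface, if the arm or the gripper's body presses on something with over 40 N, if the wrist force passes 120 N, or if a joint passes its speed limit or range.

## Robot

A 6-joint arm with a two-finger parallel gripper is mounted at the origin on the work surface. World frame = base frame: x ahead of the robot, y to its left, z up, the work surface at z = 0. Lengths are in m, angles in rad, forces in N, time in s.
With the tool pointing down it reaches from about 0.25 to 0.8 m from the base axis. Payload 8.5 kg.
Tool frame: the origin (TCP) lies midway between the tips of the shut fingers; the grasp point (between the pads) lies 19 mm behind it; z points along the fingers, y is the direction in which the jaws open and shut (so a half turn about z gives the same grasp; the last joint's range is limited). The gripper opens to 85 mm and grips with 20 to 120 N. Pads are 22 mm wide; open, the fingers measure 114 mm over their backs; the gripper's body (76 mm by 85 mm) begins 54 mm behind the grasp point. The pads swing forward as they close: fully open they stand 13 mm farther back than shut.
Start: joints at [-1.235, 0.238, -0.013, 1.319, 0, 1.571], TCP at [0.173, -0.496, 0.231] pointing down, gripper open.
Joint ranges: [-2.66, 2.66], [-1.03, 1.9], [-1.14, 1.46], [-1.82, 2.27], [-1.45, 1.34], [-3.14, 3.14]. Speed limits (rad/s): [2.22, 2.22, 2.79, 3.14, 3.14, 3.14].

## Interface

Orientations are given as a rotation vector (axis times angle).
In Python, from bench import bot, viewer gives the robot as it stands.
- The arm moves only by the tool step_arm, never from a script. Its argument "targets" is one flat list of numbers, 7 for each row, row after row: the shift along the tool's x, y, z as a fraction of full scale, then the turn, a rotation vector about the tool's x, y, z as a fraction of full scale, then the closure, from -1 (fully open) to 1 (shut). In form: [x, y, z, ax, ay, az, hand, x, y, z, ax, ay, az, hand, ...]. A call has 1 to 12 rows; each row shifts and turns the commanded pose from where the row before left it, along the tool's axes as they then stand; what a row does not reach is not made up. Full scale, the value 1, is 400 mm for a shift and pi rad for a turn. A row lasts 1/8 s, in which the tool goes at most 62.5 mm and 10.7 degrees, less where a joint would pass 70% of its speed; a pose out of reach is approached as far as the arm can. A call with a number of a shift or a turn outside -1 to 1 is refused whole. A call with a gripper value outside its range is refused whole. The fingers move at their own pace and stop on an object; "newtons" is the grip in N (left out, the last holds). Time passes only in rows, so rows that do not move let the fingers close. It gives the time, the measured TCP pose, the force and the opening at its end, in the units of the state.
- bot.get_state(): the state, without advancing time (a new reading comes with each control period).
- viewer.read_camera(name): name is "side" or "top" or "wrist"; returns a dict with "image" (384x512x3 uint8, red, green, blue), "fov_y" (degrees; the focal length in pixels is half the picture's height over the tangent of half this angle, whatever the lens; pixels are square), "cx", "cy" (the principal point, pixels), "extrinsics" (4x4, takes a point from world to camera coordinates). Camera axes: x right, y down, z forward; pixel columns grow to the right and rows downward; lengths in m; the calibration is good to about 2 mm. A picture is of the moment at which its call begins. There is no depth.
- bot.finish_job(): hands the job in, once; it reports no verdict.
The state is a dict: "clock": time; "qpos": joint angles; "qd": joint speeds; "joint_efforts": joint torques, N m; "ee_pos": TCP position; "tool_rot": TCP orientation; "contact_force": force on the tool from outside, world axes, zero at the start; "moment": the same for the moment, N m; "width": finger opening in m.
Only numpy, scipy, OpenCV 4.12 (cv2) and the standard library are available. Lean on these libraries where they do the work, as an engineer would, in place of code of your own. Each camera call takes 0.05 s, during which the arm holds its last target. There are 200 camera calls.

## Working session

There is one attempt and no reset: what is moved stays moved. The work goes in short steps, Python scripts to look and compute and a tool call to move; the robot and the scene stay as the last step left them, time stands still between calls to the robot, and variables do not carry over. Pictures are saved under pics/ and viewed, about 8 in all and at most 12, crops included, and the job is handed in when it is done.

Besides the shell and the picture viewer there is one more tool, called after ">>>" in YAML: its name, and indented under it one key for each argument. step_arm: Moves the arm, as the interface text tells. Shift numbers are shares of 400 mm and turn numbers shares of pi rad, none past 1 either way. Its arguments: {"type":"object","properties":{"targets":{"type":"array"},"newtons":{"type":"number"}},"required":["targets"]}

```bash
mkdir -p pics
cat > h.py <<'E'
import numpy as np, cv2
from bench import bot, viewer
def cam(n):
    c=viewer.read_camera(n); im=np.array(c["image"]); 
    f=im.shape[0]/2/np.tan(np.radians(c["fov_y"])/2)
    return dict(im=im,f=f,cx=c["cx"],cy=c["cy"],T=np.array(c["extrinsics"]),raw={k:v for k,v in c.items() if k not in("image",)})
def ray(c,u,v):
    R=c["T"][:3,:3];t=c["T"][:3,3];d=R.T@np.array([(u-c["cx"])/c["f"],(v-c["cy"])/c["f"],1]);return -R.T@t,d/np.linalg.norm(d)
def onz(c,u,v,z):
    o,d=ray(c,u,v);return o+d*(z-o[2])/d[2]
def proj(c,p):
    q=c["T"][:3,:3]@np.array(p)+c["T"][:3,3];return q[:2]/q[2]*c["f"]+[c["cx"],c["cy"]]
def save(c,n,box=None,s=1):
    im=c["im"]
    if box: im=im[box[1]:box[3],box[0]:box[2]]
    cv2.imwrite(f"pics/{n}.png",cv2.resize(im[:,:,::-1],None,fx=s,fy=s,interpolation=cv2.INTER_CUBIC))
E
python3 - <<'E'
from h import *
import pickle
s=bot.get_state();print(s)
cs={}
for n in("side","top"):
    c=cam(n);cs[n]=c;print(n,c["raw"]);save(c,n+"0",s=1.5)
pickle.dump(cs,open("c0.pkl","wb"))
E
```

```text
{'clock': 0.0, 'qpos': array([-1.23500056e+00,  2.38752715e-01, -1.42278024e-02,  1.31919651e+00,
       -4.61208346e-06,  1.57079152e+00]), 'qd': array([-2.36050238e-03,  1.21027630e-04, -8.14751816e-05, -1.53159751e-04,
       -1.72802067e-03,  1.72725025e-03]), 'joint_efforts': array([-9.59581012e-04, -5.38773894e+01,  3.46438408e+01,  1.84950308e-02,
        6.23299820e-05,  1.77084740e-05]), 'ee_pos': array([ 0.17286464, -0.49529919,  0.23070264]), 'tool_rot': array([-3.09607364e+00, -5.24772140e-01,  3.69405749e-04]), 'contact_force': array([-0.34347766,  0.1385927 ,  0.62180226]), 'moment': array([-0.0009993 , -0.00273828,  0.03056474]), 'width': 0.08549352666733517}
side {'fov_y': 47.47923986846981, 'cx': 254.2524349575425, 'cy': 191.913744552858, 'extrinsics': array([[-0.9924043 , -0.12288786,  0.00568208,  0.5742396 ],
       [-0.07889716,  0.60035127, -0.79583516,  0.09717803],
       [ 0.09438723, -0.79023853, -0.60548668,  1.04657996],
       [ 0.        ,  0.        ,  0.        ,  1.        ]])}
top {'fov_y': 51.4888948446214, 'cx': 266.6652753004971, 'cy': 193.8817215293007, 'extrinsics': array([[ 0.01521134, -0.99979109,  0.01365259, -0.01280874],
       [-0.98704454, -0.01719576, -0.15952238,  0.60199181],
       [ 0.15972382, -0.01104917, -0.9870999 ,  1.03207747],
       [ 0.        ,  0.        ,  0.        ,  1.        ]])}
```

View pics/top0.png

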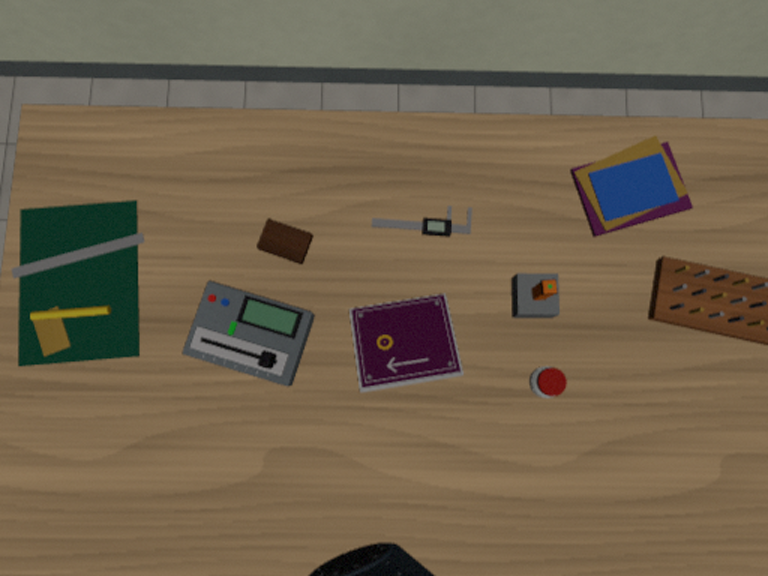

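View pics/side0.png

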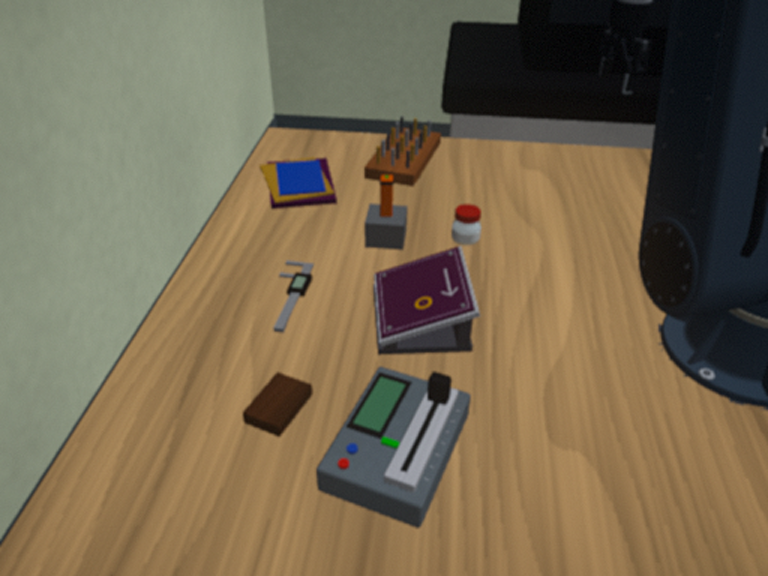

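The top view shows the readout at left, with its fader at (267,359) and the green pointer at (232,328). The sign is in the centre with the ring at (385,342), the probe is in its cradle at (545,290), and the jar is at (549,382). In the side view the robot-side edge of the sign is the higher one, so the slope falls towards world +x.

```bash
cat > m.py <<'E'
from h import *
import pickle
cs=pickle.load(open("c0.pkl","rb"))
def blobs(c,lo,hi,amin=8,box=None):
    hsv=cv2.cvtColor(c["im"],cv2.COLOR_RGB2HSV);m=cv2.inRange(hsv,lo,hi)
    if box: k=np.zeros_like(m);k[box[1]:box[3],box[0]:box[2]]=255;m&=k
    cn,_=cv2.findContours(m,cv2.RETR_EXTERNAL,cv2.CHAIN_APPROX_NONE)
    return [(cv2.contourArea(x),cv2.minAreaRect(x)) for x in cn if cv2.contourArea(x)>=amin]
if __name__=="__main__":
    t,s=cs["top"],cs["side"]
    for nm,c,lo,hi,box,z in [
     ("green",t,(50,150,80),(70,255,255),(120,180,215,260),.049),("green",s,(50,150,80),(70,255,255),(210,240,320,350),.049),
     ("white",t,(0,0,130),(179,60,255),(120,215,195,255),.059),
     ("ring",t,(18,120,90),(35,255,255),(235,200,310,260),.062),("ring",s,(18,120,90),(35,255,255),(250,160,320,230),.062),
     ("plum",t,(140,60,20),(179,255,140),(230,190,312,265),.062),
     ("orange",t,(3,180,80),(18,255,255),(345,180,380,210),.135),("orange",s,(3,180,80),(18,255,255),(240,110,275,150),.135),
     ("black",t,(0,0,0),(179,255,30),(165,225,195,252),.0995),("black",s,(0,0,0),(179,255,30),(270,240,310,280),.0995),
     ("jar",t,(0,180,60),(4,255,255),(350,240,382,270),.065)]:
        for a,r in blobs(c,lo,hi,box=box):
            print(nm,a,np.round(r[0],1),np.round(r[1],1),round(r[2],1),np.round(onz(c,*r[0],z),4))
            if nm in("white","plum"): print([np.round(onz(c,*p,z)[:2],4) for p in cv2.boxPoints(r)])
E
python3 m.py
```

```text
green 21.0 [154.2 218.8] [3.5 8.9] 18.4 [0.5294 0.2967 0.049 ]
green 44.5 [259.4 294.3] [11.7  4.7] 18.4 [0.5321 0.2979 0.049 ]
ring 65.0 [256.  227.5] [9.4 8.9] 26.6 [0.5095 0.024  0.062 ]
ring 56.0 [282.  201.5] [ 7. 10.] 90.0 [0.5094 0.0252 0.062 ]
plum 3199.0 [269.6 226.7] [51.8 65.6] 80.7 [ 0.5121 -0.012   0.062 ]
[array([0.5644, 0.0861]), array([ 0.5959, -0.0864]), array([ 0.4604, -0.1087]), array([0.4304, 0.0605])]
orange 77.5 [363. 193.] [12. 14.] 90.0 [ 0.5945 -0.2431  0.135 ]
orange 123.0 [257.5 133.5] [19.  7.] 90.0 [ 0.5908 -0.1611  0.135 ]
orange 26.0 [257.5 118.5] [5. 9.] 90.0 [ 0.6005 -0.2442  0.135 ]
orange 57.5 [259.  112.5] [ 5. 30.] 90.0 [ 0.6005 -0.2807  0.135 ]
black 80.0 [174. 239.] [18. 10.] 0.0 [0.4742 0.2302 0.0995]
black 186.0 [291.8 264.2] [12.3 30.1] 2.3 [0.4755 0.2602 0.0995]
jar 233.0 [367.5 254. ] [16. 17.] 90.0 [ 0.4447 -0.2691  0.065 ]
```

```bash
cat > plan.py <<'E'
from h import *
from scipy.spatial.transform import Rotation as Ro
def down(yaw): # tool z down, tool x at world angle yaw
    c,s=np.cos(yaw),np.sin(yaw); return Ro.from_matrix(np.array([[c,s,0],[s,-c,0],[0,0,-1]]))
def rows(wps,p=None,R=None,vmax=.06,wmax=np.radians(10.3),nd=3):
    """wps: list of (pos,Rot). prints the rows in tool fractions"""
    if p is None: s=bot.get_state();p=s["ee_pos"];R=Ro.from_rotvec(s["tool_rot"])
    for tp,tR in wps:
        w=(R.inv()*tR).as_rotvec();d=np.array(tp)-p
        n=int(np.ceil(max(np.linalg.norm(d)/vmax,np.linalg.norm(w)/wmax,1)))
        dR=Ro.from_rotvec(w/n)
        for i in range(n):
            print(np.round(np.r_[R.inv().apply(d/n)/.4,w/n/np.pi],nd).tolist())
            R=R*dR
        p=np.array(tp);R=tR;print("--")
E
python3 - <<'E'
from plan import *
s=bot.get_state();print(Ro.from_rotvec(s["tool_rot"]).as_matrix().round(3))
rows([([.47,.25,.27],down(np.radians(-16.6)))])
print(cam("wrist")["raw"])
E
```

```text
[[ 0.944  0.33  -0.   ]
 [ 0.33  -0.944  0.001]
 [ 0.    -0.001 -1.   ]]
[0.094, -0.108, -0.007, -0.0, 0.0, 0.014]
[0.089, -0.112, -0.007, -0.0, 0.0, 0.014]
[0.084, -0.116, -0.007, -0.0, 0.0, 0.014]
[0.079, -0.12, -0.007, -0.0, 0.0, 0.014]
[0.073, -0.123, -0.007, -0.0, 0.0, 0.014]
[0.068, -0.126, -0.007, -0.0, 0.0, 0.014]
[0.062, -0.129, -0.007, -0.0, 0.0, 0.014]
[0.056, -0.132, -0.007, -0.0, 0.0, 0.014]
[0.05, -0.134, -0.007, -0.0, 0.0, 0.014]
[0.044, -0.136, -0.007, -0.0, 0.0, 0.014]
[0.038, -0.138, -0.007, -0.0, 0.0, 0.014]
[0.032, -0.14, -0.007, -0.0, 0.0, 0.014]
[0.026, -0.141, -0.007, -0.0, 0.0, 0.014]
[0.019, -0.142, -0.007, -0.0, 0.0, 0.014]
--
{'fov_y': 64.69197407493672, 'cx': 251.2277772110773, 'cy': 196.06389767775394, 'extrinsics': array([[ 0.32936355, -0.94420022, -0.0023658 , -0.5236775 ],
       [-0.90676868, -0.31700292,  0.27799228, -0.0354021 ],
       [-0.26323034, -0.0894153 , -0.96058039,  0.37904953],
       [ 0.        ,  0.        ,  0.        ,  1.        ]])}
```

>>> step_arm:
  targets: [0.094,-0.108,-0.007,0,0,0.014,-1,0.089,-0.112,-0.007,0,0,0.014,-1,0.084,-0.116,-0.007,0,0,0.014,-1,0.079,-0.12,-0.007,0,0,0.014,-1,0.073,-0.123,-0.007,0,0,0.014,-1,0.068,-0.126,-0.007,0,0,0.014,-1,0.062,-0.129,-0.007,0,0,0.014,-1,0.056,-0.132,-0.007,0,0,0.014,-1,0.05,-0.134,-0.007,0,0,0.014,-1,0.044,-0.136,-0.007,0,0,0.014,-1,0.038,-0.138,-0.007,0,0,0.014,-1,0.032,-0.14,-0.007,0,0,0.014,-1]
  newtons: 25

```text
clock: 1.65
ee_pos: [0.4111, 0.014, 0.2712]
tool_rot: [-3.032, 0.071, 0.009]
contact_force: [0.5, 0.1, -0.4]
width: 0.0853
```

>>> step_arm:
  targets: [0.026,-0.141,-0.007,0,0,0.014,-1,0.019,-0.142,-0.007,0,0,0.014,-1,0,0,0,0,0,0,-1,0,0,0,0,0,0,-1]

```text
clock: 2.15
ee_pos: [0.4297, 0.0396, 0.2904]
tool_rot: [-2.966, 0.049, 0.027]
contact_force: [0.3, -0.7, 0.2]
width: 0.0854
```

Run:
```python
from plan import *
import pickle
s=bot.get_state();print(s["clock"],s["ee_pos"],s["tool_rot"],s["qpos"])
c=cam("wrist");pickle.dump(c,open("c1.pkl","wb"));save(c,"w1",s=1.5)
```

```text
2.15 [0.42968963 0.03964176 0.29039173] [-2.96591025  0.04915885  0.02683142] [-0.03200027  0.0734075  -0.07723241  1.4411143   0.17484417  3.14090167]
```

View pics/w1.png

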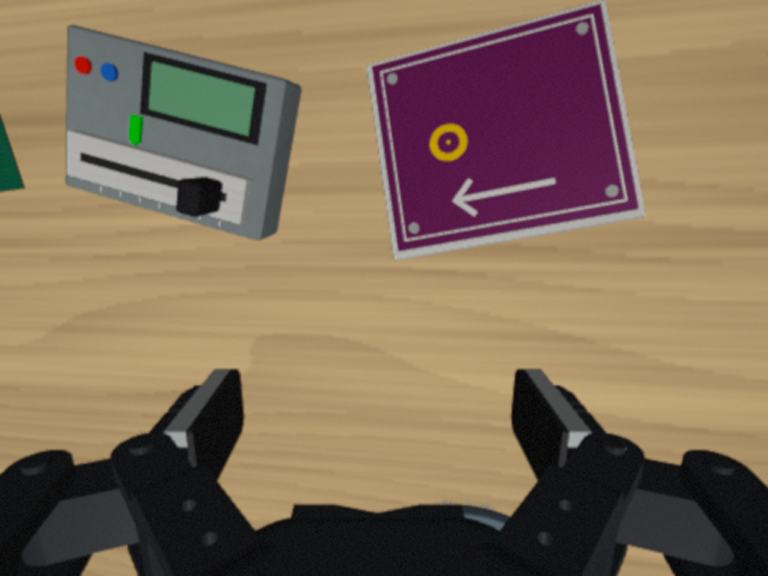

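The wrist view shows the ring at (449,142), the pointer tip at (135,144) and the fader top at about (195,190). The wrist joint ran into its limit, so I'll grip with the jaws across readout x instead.

Run:
```python
from plan import *
from m import blobs
import pickle
c=pickle.load(open("c1.pkl","rb"))
for nm,lo,hi,box,z in [("green",(50,150,80),(70,255,255),(60,60,110,110),.049),("ring",(18,120,90),(35,255,255),(270,70,330,120),.062),
  ("white",(0,0,130),(179,60,255),(42,80,168,155),.059),("plum",(140,60,20),(179,255,160),(230,0,440,180),.062)]:
    for a,r in blobs(c,lo,hi,box=box):
        print(nm,a,np.round(r[0],1),np.round(r[1],1),round(r[2],1),np.round(onz(c,*r[0],z),4))
        print([np.round(onz(c,*p,z)[:2],4).tolist() for p in cv2.boxPoints(r)])
for n,p,z in [("tip",(135,144),.049),("fadertopTL",(178,178),.0995),("TR",(220,182),.0995),("BL",(178,203),.0995),
 ("whiteTL",(68,130),.059),("whiteTR",(247,180),.059),("whiteBL",(68,181),.059),("whiteBR",(243,225),.059),("roTR",(300,85),.045)]: print(n,np.round(onz(c,p[0]/1.5,p[1]/1.5,z),4))
yb=np.radians(-16.6)
rows([([.47,.235,.25],down(np.radians(73.4)))])
save(c,"w1c",box=(40,0,210,165),s=4)
```

```text
green 130.5 [90. 86.] [20.  8.] 90.0 [0.5319 0.2947 0.049 ]
[[0.5444, 0.2979], [0.5438, 0.2863], [0.5193, 0.2914], [0.5198, 0.3032]]
ring 443.5 [299.   94.5] [23. 24.] 90.0 [0.5105 0.0228 0.062 ]
[[0.5234, 0.0364], [0.5222, 0.0097], [0.4976, 0.0091], [0.4985, 0.0364]]
white 2391.5 [101.5 119.9] [127.8  34.6] 15.6 [0.4888 0.2793 0.059 ]
[[0.492, 0.38], [0.534, 0.3538], [0.4859, 0.1866], [0.4437, 0.2048]]
plum 20653.5 [332.9  85. ] [138.1 162.2] 79.7 [ 0.519  -0.0141  0.062 ]
[[0.5791, 0.0873], [0.5937, -0.076], [0.4591, -0.1152], [0.4262, 0.063]]
tip [0.5196 0.2973 0.049 ]
fadertopTL [0.4912 0.2278 0.0995]
TR [0.4874 0.1933 0.0995]
BL [0.4723 0.2312 0.0995]
whiteTL [0.5332 0.3528 0.059 ]
whiteTR [0.4865 0.1906 0.059 ]
whiteBL [0.49   0.3645 0.059 ]
whiteBR [0.4486 0.1991 0.059 ]
roTR [0.559  0.1422 0.045 ]
[0.011, -0.058, 0.023, -0.006, -0.004, -0.052]
[0.021, -0.056, 0.022, -0.006, -0.004, -0.052]
[0.03, -0.052, 0.02, -0.006, -0.004, -0.052]
[0.038, -0.047, 0.019, -0.006, -0.004, -0.052]
[0.046, -0.041, 0.017, -0.006, -0.004, -0.052]
[0.052, -0.033, 0.016, -0.006, -0.004, -0.052]
[0.057, -0.024, 0.015, -0.006, -0.004, -0.052]
[0.06, -0.015, 0.014, -0.006, -0.004, -0.052]
--
```

View pics/w1c.png

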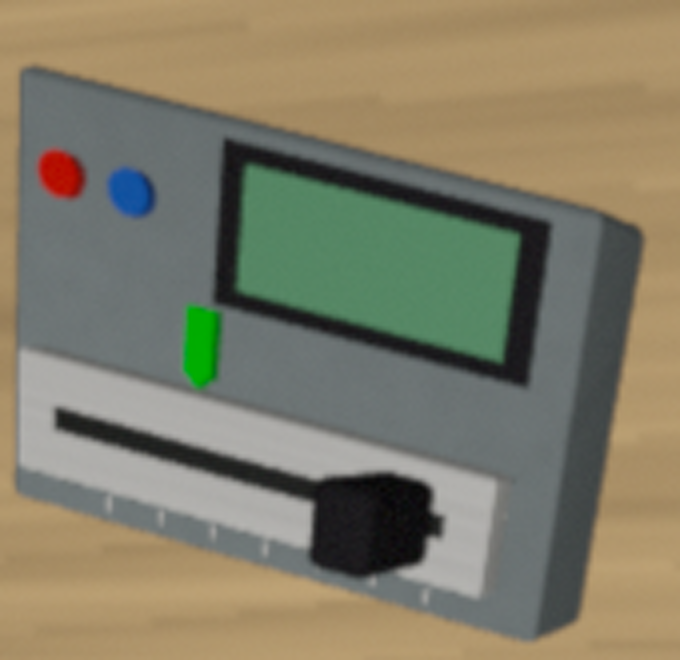

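Run:
```python
from plan import *
import pickle
c=pickle.load(open("c1.pkl","rb"))
print(onz(c,125.7,132.5,.0995))
rows([([.46,.155,.24],down(np.radians(73.7)))])
```

```text
[0.47536266 0.22158197 0.0995    ]
[0.009, -0.033, 0.022, -0.006, -0.004, -0.052]
[0.014, -0.032, 0.021, -0.006, -0.004, -0.052]
[0.02, -0.029, 0.02, -0.006, -0.004, -0.052]
[0.024, -0.026, 0.019, -0.006, -0.004, -0.052]
[0.029, -0.022, 0.018, -0.006, -0.004, -0.052]
[0.032, -0.017, 0.018, -0.006, -0.004, -0.052]
[0.035, -0.012, 0.017, -0.006, -0.004, -0.052]
[0.036, -0.007, 0.016, -0.006, -0.004, -0.052]
--
```

>>> step_arm:
  targets: [0.009,-0.033,0.022,-0.006,-0.004,-0.052,-1,0.014,-0.032,0.021,-0.006,-0.004,-0.052,-1,0.02,-0.029,0.02,-0.006,-0.004,-0.052,-1,0.024,-0.026,0.019,-0.006,-0.004,-0.052,-1,0.029,-0.022,0.018,-0.006,-0.004,-0.052,-1,0.032,-0.017,0.018,-0.006,-0.004,-0.052,-1,0.035,-0.012,0.017,-0.006,-0.004,-0.052,-1,0.036,-0.007,0.016,-0.006,-0.004,-0.052,-1,0,0,0,0,0,0,-1,0,0,0,0,0,0,-1]

```text
clock: 3.45
ee_pos: [0.4605, 0.1555, 0.241]
tool_rot: [-2.514, -1.865, 0.004]
contact_force: [0.6, -0.8, 0.1]
width: 0.0855
```

Run:
```python
from plan import *
import pickle
s=bot.get_state();print(s["clock"],s["ee_pos"],s["tool_rot"],s["qpos"])
c=cam("wrist");pickle.dump(c,open("c2.pkl","wb"));save(c,"w2",s=1.5)
```

```text
3.45 [0.46051033 0.15545466 0.24101858] [-2.51422503 -1.86464001  0.00409561] [ 0.31925534  0.17275977 -0.07361534  1.33047411  0.00998662  2.18456441]
```

View pics/w2.png

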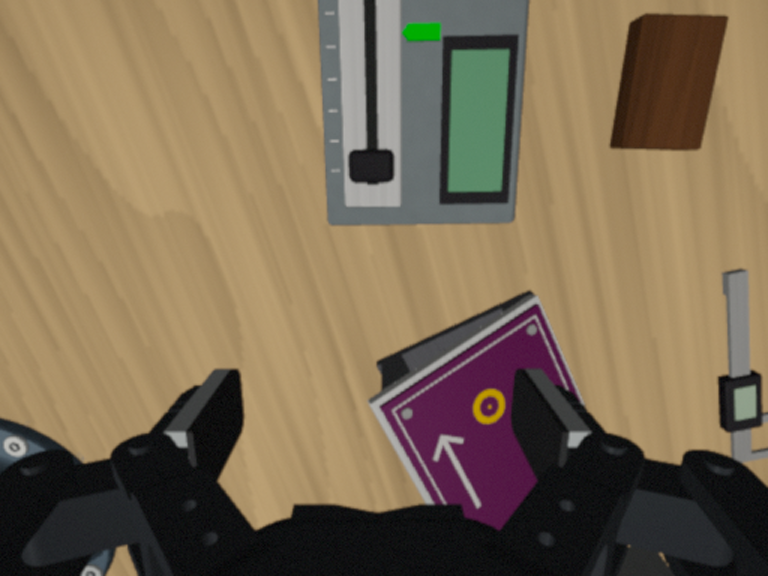

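The readout is now upright in the image, with the fader top at (371,166) and the pointer tip at (404,32).

Run:
```python
from plan import *
from m import blobs
import pickle
c=pickle.load(open("c2.pkl","rb"))
P=lambda u,v,z:onz(c,u/1.5,v/1.5,z)
A,B,C,D=[P(*q,.0995) for q in [(351,150),(391,150),(351,182),(391,182)]]
print("fader",(A+B+C+D)/4,np.linalg.norm(A-B),np.linalg.norm(A-C))
for a,r in blobs(c,(50,150,80),(70,255,255),box=(260,10,300,32)): print(r,onz(c,*r[0],.049))
tip=P(403.5,32,.049);print("tip",tip,"ring",P(489,407,.062))
e1=P(441,41,.049);L=P(327,220,.045);Rr=P(515,220,.045);print("readout width",np.linalg.norm(L-Rr),np.degrees(np.arctan2(*(Rr-L)[1::-1])))
W=[P(345,207,.059),P(341,5,.059)];print("track dir",np.degrees(np.arctan2(*(W[1]-W[0])[:2])))
x=np.array([np.cos(np.radians(-16.4)),np.sin(np.radians(-16.4))]);y=np.array([-x[1],x[0]])
F=((A+B+C+D)/4)[:2];d=tip[:2]-F;print("dx,dy",d@x,d@y)
print("via hi"); R=down(np.radians(73.6)); 
rows([([*F,.14],R),([*F,.078],R)])
```

```text
fader [0.47623388 0.22382849 0.0995    ] 0.023818734589750597 0.018519597048512818
((280.5, 20.5), (11.0, 25.0), 90.0) [0.53138407 0.29632535 0.049     ]
tip [0.52037339 0.29893616 0.049     ] ring [0.51065945 0.02254398 0.062     ]
readout width 0.13865319212636773 -16.804250157718737
track dir 16.823526171818198
dx,dy 0.021137637350248525 0.08451425455503661
via hi
[0.058, -0.003, 0.085, -0.001, -0.001, -0.001]
[0.058, -0.003, 0.085, -0.001, -0.001, -0.001]
[0.058, -0.004, 0.084, -0.001, -0.001, -0.001]
--
[0.0, 0.0, 0.078, 0.0, 0.0, 0.0]
[0.0, 0.0, 0.078, 0.0, 0.0, 0.0]
--
```

>>> step_arm:
  targets: [0.058,-0.003,0.085,-0.001,-0.001,-0.001,-1,0.058,-0.003,0.085,-0.001,-0.001,-0.001,-1,0.058,-0.004,0.084,-0.001,-0.001,-0.001,-1,0,0,0.093,0,0,0,-1,0,0,0.092,0,0,0,-1,0,0,0,0,0,0,-1,0,0,0,0,0,0,0.8,0,0,0,0,0,0,0.8,0,0,0,0,0,0,0.8,0,0,0,0,0,0,0.8,0,0,0,0,0,0,0.8]
  newtons: 25

```text
clock: 4.88
ee_pos: [0.476, 0.2243, 0.0666]
tool_rot: [2.51, 1.887, -0.005]
contact_force: [-3.2, 0.4, 8.4]
width: 0.028
```

>>> step_arm:
  targets: [0.02,0,0,0,0,0,0.8,0.035,0,0,0,0,0,0.8,0.035,0,0,0,0,0,0.8,0.035,0,0,0,0,0,0.8,0.035,0,0,0,0,0,0.8,0.035,0,0,0,0,0,0.8,0.015,0,0,0,0,0,0.8,0,0,0,0,0,0,0.8,0,0,0,0,0,0,0.8]

```text
clock: 6.0
ee_pos: [0.4994, 0.3059, 0.0666]
tool_rot: [2.51, 1.888, -0.003]
contact_force: [-4.5, 3.3, 9.0]
width: 0.0275
```

Run:
```python
from plan import *
import pickle
s=bot.get_state();print(s["clock"],s["ee_pos"],s["contact_force"],s["width"])
p0=np.array([.476,.2243]);x=np.array([np.cos(np.radians(-16.6)),np.sin(np.radians(-16.6))]);y=np.array([-x[1],x[0]])
print("moved",(s["ee_pos"][:2]-p0)@y,(s["ee_pos"][:2]-p0)@x)
```

```text
6.0 [0.49942877 0.305876   0.06664693] [-4.46893738  3.28894507  9.04460281] 0.02745416893236746
moved 0.08486945162474098 -0.0008529968421225267
```

>>> step_arm:
  targets: [0,0,0,0,0,0,-1,0,0,0,0,0,0,-1,0,0,0,0,0,0,-1,0,0,-0.12,0,0,0,-1,0,0,-0.14,0,0,0,-1,-0.09,0,-0.09,0,0,0,-1,-0.09,0,-0.09,0,0,0,-1,-0.06,0,-0.02,0,0,0,-1,0,0,0,0,0,0,-1,0,0,0,0,0,0,-1]

```text
clock: 7.25
ee_pos: [0.4729, 0.2133, 0.2484]
tool_rot: [2.51, 1.886, -0.008]
contact_force: [-1.3, -0.3, -0.0]
width: 0.0856
```

Run:
```python
from plan import *
from m import blobs
import pickle
s=bot.get_state();print(s["clock"],s["ee_pos"],s["contact_force"],s["width"])
c=cam("wrist");pickle.dump(c,open("c3.pkl","wb"));save(c,"w3",box=(180,0,380,150),s=4)
for a,r in blobs(c,(50,150,80),(70,255,255),amin=30): print(r,onz(c,*r[0],.049))
```

```text
7.25 [0.47293522 0.21329444 0.24843819] [-1.29220359 -0.27768286 -0.03556771] 0.08556564647720667
((282.5, 83.5), (9.0, 23.0), 90.0) [0.53109747 0.29607075 0.049     ]
```

View pics/w3.png

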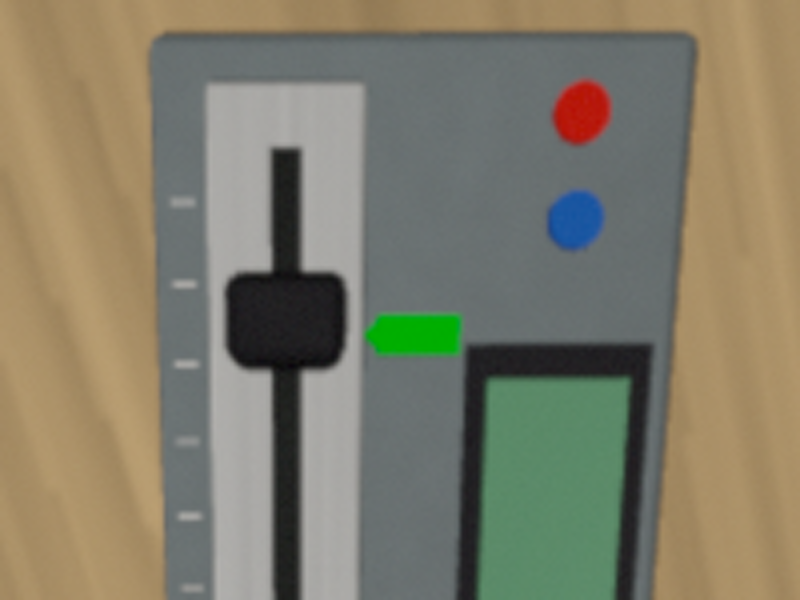

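Run:
```python
from plan import *
import pickle
c=pickle.load(open("c3.pkl","rb"))
P=lambda u,v,z:onz(c,u/4+180-.4,v/4-.4,z)[:2]
x=np.array([np.cos(np.radians(-16.7)),np.sin(np.radians(-16.7))]);y=np.array([-x[1],x[0]])
tip=P(366,335,.049);g=P(418,335,.049)
print("tip",tip,g)
for v in(273,350,368): print(v,(P(286,v,.0995)-tip)@y,(P(286,v,.0595)-tip)@y, (P(286,v,.0995)-tip)@x)
im=c["im"][60:100,251].sum(1);print(im)
im=c["im"][60:100,240].sum(1);print(im)
```

```text
tip [0.51956729 0.29957096] [0.53275809 0.29574408]
273 0.009197560082669972 0.013790623456923466 -0.02104806565437079
350 -0.006925570100464887 -0.004552145554442244 -0.020899733759534016
368 -0.010773378864533709 -0.008929674393913518 -0.020864334134370617
[ 89  86  95  88  92  96  92  80  56  57  74  84  85 104  92  99  99 101
  90  96  99 102  98  86  98  96  88  87  71  69  58  53  62  86  93  93
  95  92  86  93]
[502 505 506 504 503 504 497 428 245  91  72  91  91  97  87  98  97  94
  93  95  88  87  81  89  91  97  91  88  67  67  86 230 406 493 499 499
 505 499 502 501]
```

Fader is within about 1 mm of the pointer, judged from its back-top edge and its front-bottom edge. Next is the probe.

Run:
```python
from plan import *
rows([([.597,-.245,.26],down(np.pi/2))],vmax=.055)
```

```text
[-0.113, 0.068, -0.003, -0.0, 0.0, -0.01]
[-0.115, 0.065, -0.003, -0.0, 0.0, -0.01]
[-0.117, 0.061, -0.003, -0.0, 0.0, -0.01]
[-0.119, 0.058, -0.003, -0.0, 0.0, -0.01]
[-0.12, 0.054, -0.003, -0.0, 0.0, -0.01]
[-0.122, 0.05, -0.003, -0.0, 0.0, -0.01]
[-0.124, 0.046, -0.003, -0.0, 0.0, -0.01]
[-0.125, 0.042, -0.003, -0.0, 0.0, -0.01]
[-0.126, 0.038, -0.003, -0.0, 0.0, -0.01]
--
```

>>> step_arm:
  targets: [-0.113,0.068,-0.003,0,0,-0.01,-1,-0.115,0.065,-0.003,0,0,-0.01,-1,-0.117,0.061,-0.003,0,0,-0.01,-1,-0.119,0.058,-0.003,0,0,-0.01,-1,-0.12,0.054,-0.003,0,0,-0.01,-1,-0.122,0.05,-0.003,0,0,-0.01,-1,-0.124,0.046,-0.003,0,0,-0.01,-1,-0.125,0.042,-0.003,0,0,-0.01,-1,-0.126,0.038,-0.003,0,0,-0.01,-1,0,0,0,0,0,0,-1,0,0,0,0,0,0,-1]

```text
clock: 8.68
ee_pos: [0.5968, -0.2448, 0.2604]
tool_rot: [-2.22, -2.222, 0.008]
contact_force: [0.5, -0.4, -0.2]
width: 0.0857
```

Run:
```python
from plan import *
from m import blobs
import pickle
s=bot.get_state();print(s["clock"],s["ee_pos"],s["tool_rot"],s["qpos"])
c=cam("wrist");pickle.dump(c,open("c4.pkl","wb"));save(c,"w4",s=1.5)
```

```text
8.675 [ 0.59679595 -0.24477466  0.2604213 ] [-2.2196243  -2.22184454  0.00778144] [-0.38723326  0.4507084   0.37680382  1.49972346 -0.00418535  1.18256922]
```

View pics/w4.png

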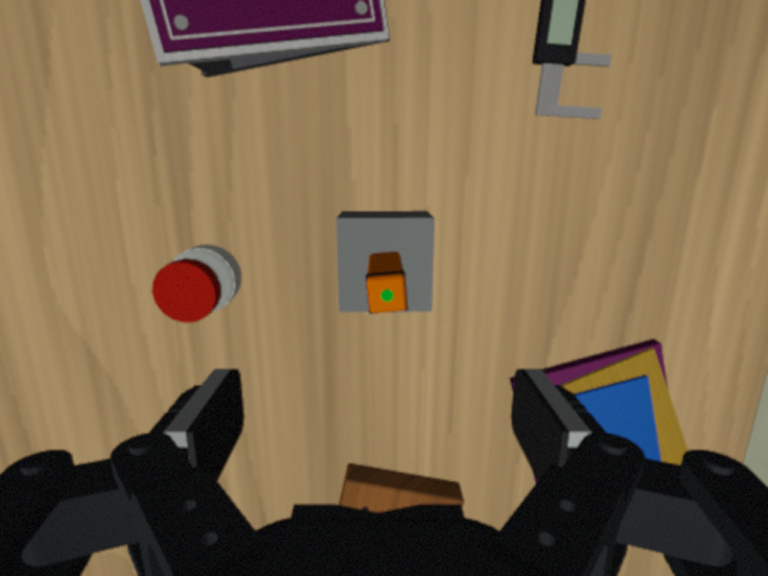

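The probe's top face is at (387,293), and both probe and cradle are nearly square to the jaws. The path down is clear.

Run:
```python
from plan import *
import pickle
c=pickle.load(open("c4.pkl","rb"))
P=lambda u,v,z:onz(c,u/1.5,v/1.5,z)
T=P(386.5,293,.135);print("probe",T,np.linalg.norm(P(367,293,.135)-P(406.5,293,.135)))
Cr=sum(P(u,v,.055) for u,v in[(337,218),(433,218),(337,311),(434,311)])/4;print("cradle",Cr,np.linalg.norm(P(337,311,.055)-P(434,311,.055)))
rows([([*T[:2],.19],down(np.pi/2)),([*T[:2],.084],down(np.pi/2))])
```

```text
probe [ 0.60264326 -0.25047495  0.135     ] 0.024148715675833394
cradle [ 0.60289075 -0.25148561  0.055     ] 0.07795702278564595
[-0.007, 0.008, 0.089, -0.001, 0.0, 0.0]
[-0.008, 0.008, 0.089, -0.001, 0.0, 0.0]
--
[0.0, 0.0, 0.132, 0.0, 0.0, 0.0]
[0.0, 0.0, 0.133, 0.0, 0.0, 0.0]
--
```

>>> step_arm:
  targets: [-0.007,0.008,0.088,-0.001,0,0,-1,-0.008,0.008,0.088,-0.001,0,0,-1,0,0,0.09,0,0,0,-1,0,0,0.09,0,0,0,-1,0,0,0.085,0,0,0,-1,0,0,0,0,0,0,-1,0,0,0,0,0,0,0.9,0,0,0,0,0,0,0.9,0,0,0,0,0,0,0.9,0,0,0,0,0,0,0.9,0,0,0,0,0,0,0.9,0,0,0,0,0,0,0.9]
  newtons: 60

```text
clock: 10.22
ee_pos: [0.604, -0.2523, 0.0866]
tool_rot: [2.215, 2.217, 0.001]
contact_force: [-0.6, 0.8, 5.2]
width: 0.0232
```

Run:
```python
from plan import *
s=bot.get_state();print(s["clock"],s["ee_pos"],s["tool_rot"],s["contact_force"],s["moment"],s["width"])
```

```text
10.225 [ 0.60401254 -0.25230438  0.08656417] [2.21527961e+00 2.21736035e+00 1.37550023e-03] [-0.55251831  0.79303171  5.20322102] [ 0.23438995  0.12073237 -0.02437082] 0.023172216704463375
```

>>> step_arm:
  targets: [0,0,-0.03,0,0,0,0.9,0,0,-0.08,0,0,0,0.9,0,0,-0.1,0,0,0,0.9,0,0,-0.1,0,0,0,0.9,0,0,-0.08,0,0,0,0.9,0,0,0,0,0,0,0.9,0,0,0,0,0,0,0.9]

```text
clock: 11.1
ee_pos: [0.6024, -0.2514, 0.2407]
tool_rot: [2.217, 2.219, -0.001]
contact_force: [-0.2, 0.6, -2.3]
width: 0.0238
```

Run:
```python
from plan import *
s=bot.get_state();print(s["clock"],s["ee_pos"],s["tool_rot"],s["contact_force"],s["moment"],s["width"],s["qpos"])
M=np.array([.5103,.0228,.062]);yb=np.radians(9.9);t=np.radians(20)
n=np.array([np.sin(t)*np.cos(yb),np.sin(t)*np.sin(yb),np.cos(t)])
z=-n
# minimal turn from 'down(90deg)' then spin about n is free: keep tool y near in the down-slope dir
R0=down(np.pi/2+yb); xs=R0.as_matrix()[:,0]; y=np.cross(z,xs);y/=np.linalg.norm(y);R=Ro.from_matrix(np.c_[np.cross(y,z),y,z])
print("n",n)
print("face-off 60mm pose"); rows([(M+n*(.0766+.06),R)],vmax=.045)
c=cam("wrist");import pickle;pickle.dump(c,open("c5.pkl","wb"));save(c,"w5",s=1.5)
```

```text
11.1 [ 0.60243627 -0.25137788  0.24066466] [ 2.21706401e+00  2.21926292e+00 -7.34486851e-04] [-0.19087888  0.60586129 -2.31660665] [-0.03591178  0.05051994  0.05336833] 0.023832173438722314 [-0.39427106  0.46083384  0.34356242  1.44941706 -0.002198    1.17552943]
n [0.33692723 0.05880322 0.93969262]
face-off 60mm pose
[0.101, -0.016, 0.018, 0.016, -0.001, -0.008]
[0.101, -0.013, 0.018, 0.016, -0.001, -0.008]
[0.102, -0.01, 0.018, 0.016, -0.001, -0.008]
[0.102, -0.006, 0.018, 0.016, -0.001, -0.008]
[0.102, -0.003, 0.018, 0.016, -0.001, -0.008]
[0.102, 0.0, 0.018, 0.016, -0.001, -0.008]
[0.102, 0.004, 0.017, 0.016, -0.001, -0.008]
--
```

View pics/w5.png

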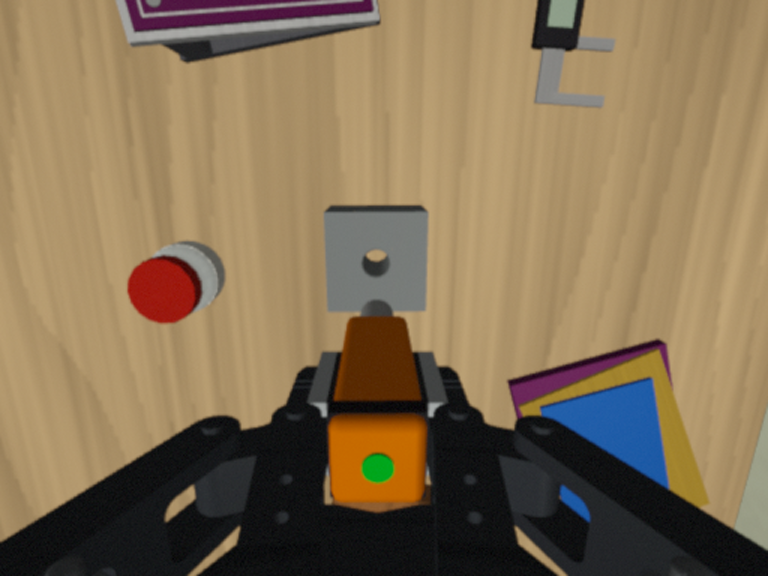

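The probe is held straight and is clear of the cradle. Moving to about 60 mm off the ring.

>>> step_arm:
  targets: [0.101,-0.016,0.018,0.016,-0.001,-0.008,0.9,0.101,-0.013,0.018,0.016,-0.001,-0.008,0.9,0.102,-0.01,0.018,0.016,-0.001,-0.008,0.9,0.102,-0.006,0.018,0.016,-0.001,-0.008,0.9,0.102,-0.003,0.018,0.016,-0.001,-0.008,0.9,0.102,0,0.018,0.016,-0.001,-0.008,0.9,0.102,0.004,0.017,0.016,-0.001,-0.008,0.9,0,0,0,0,0,0,0.9,0,0,0,0,0,0,0.9]

```text
clock: 12.28
ee_pos: [0.556, 0.0305, 0.1906]
tool_rot: [-1.852, -2.216, 0.388]
contact_force: [0.9, -0.6, -1.8]
width: 0.0234
```

```bash
cat > tgt.py <<'E'
from plan import *
M=np.array([.5103,.0228,.062]);yb=np.radians(9.9);t=np.radians(20)
n=np.array([np.sin(t)*np.cos(yb),np.sin(t)*np.sin(yb),np.cos(t)]);z=-n
xs=down(np.pi/2+yb).as_matrix()[:,0]; y=np.cross(z,xs);y/=np.linalg.norm(y);R=Ro.from_matrix(np.c_[np.cross(y,z),y,z])
def rep(L=.0766):
    s=bot.get_state();Rm=Ro.from_rotvec(s["tool_rot"]);tz=Rm.as_matrix()[:,2];tip=s["ee_pos"]+L*tz
    print("clock",s["clock"],"F.n",s["contact_force"]@n,s["contact_force"].round(2),"w",s["width"])
    print("tip-M: normal",(tip-M)@n,"in tool xyz",Rm.inv().apply(tip-M).round(4),"axis err",np.arccos(-tz@n))
E
python3 - <<'E'
from tgt import *
rep(); rows([(M+n*(.0766+.03),R)])
import pickle
cs={}
for k in("wrist","side","top"): cs[k]=cam(k)
pickle.dump(cs,open("c6.pkl","wb"))
w=cs["wrist"]["im"];s=cs["side"]["im"][120:250,210:370];s=cv2.resize(s,None,fx=2.95,fy=2.95,interpolation=cv2.INTER_CUBIC)
im=np.hstack([w[:384,120:440],s[:384]]) if s.shape[0]>=384 else np.hstack([w[:s.shape[0],120:440],s])
cv2.imwrite("pics/w6.png",im[:,:,::-1]);print(im.shape)
E
```

```text
clock 12.275 F.n -1.4139169502562032 [ 0.93 -0.58 -1.8 ] w 0.023416251862534435
tip-M: normal 0.06005358013106832 in tool xyz [ 0.     -0.0006 -0.0601] axis err 0.0024993638496063355
[0.001, 0.001, 0.075, -0.0, -0.001, 0.002]
--
(384, 792, 3)
```

View pics/w6.png

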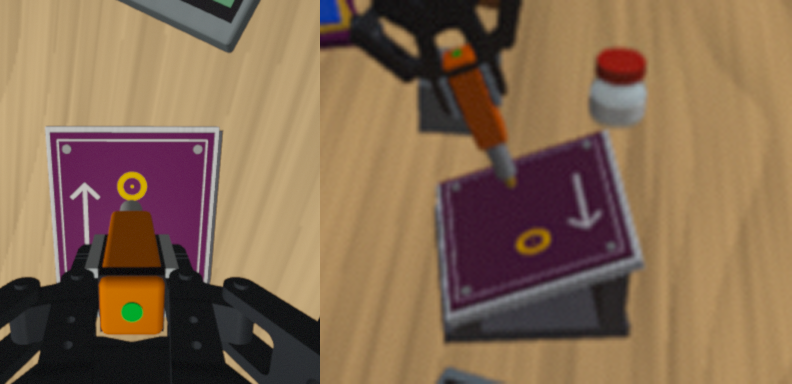

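Left is the wrist view: the sign is square in the image and the ring at (131,186) lines up with the probe axis. Right is the side view: the probe is tilted normal to the face. I'll check the ring ray and the tip in the two fixed views.

Run:
```python
from tgt import *
from m import blobs
import pickle
cs=pickle.load(open("c6.pkl","rb"))
for k,b in(("wrist",(225,160,280,202)),("side",(260,180,310,220))):
    for a,r in blobs(cs[k],(18,120,90),(35,255,255),box=b,amin=20): print(k,a,r[0],onz(cs[k],*r[0],.062))
s=cs["side"]
# seen tip px in side: crop (512,186)->
print("side tip seen",((512-320)/2.95+210,186/2.95+120),"pred",proj(s,M+n*.06),"ring pred",proj(s,M))
w=cs["wrist"]
a=[(n_,np.array(onz(w,*p,.062))) for n_,p in (("",(0,0)),)]
# sign corners in the wrist picture, cast onto the sign plane
def onpl(c,u,v):
    o,d=ray(c,u,v);return o+d*((M-o)@n)/(d@n)
A,B=onpl(w,47+120,128),onpl(w,220+120,128);print("top edge len",np.linalg.norm(A-B),"dir",(B-A)/np.linalg.norm(B-A),"expected",R.as_matrix()[:,1],"h",A[2],B[2])
```

```text
wrist 633.5 (251.5, 186.0) [0.51067743 0.02340642 0.062     ]
side 56.0 (282.0, 201.5) [0.50944077 0.0252059  0.062     ]
side tip seen (275.08474576271186, 183.05084745762713) pred [273.89937483 181.87777917] ring pred [281.7130492 200.8464425]
top edge len 0.1556304710500521 dir [ 0.9246005   0.16775211 -0.34201338] expected [ 0.92569996  0.16156051 -0.34202014] h 0.08797514158919387 0.03474743803590907
```

>>> step_arm:
  targets: [0.001,0.001,0.06,0,-0.001,0.001,0.9,0,0,0.05,0,0,0,0.9,0,0,0.02,0,0,0,0.9,0,0,0,0,0,0,0.9,0,0,0,0,0,0,0.9]

```text
clock: 13.05
ee_pos: [0.5396, 0.0279, 0.1432]
tool_rot: [-1.859, -2.216, 0.389]
contact_force: [-0.5, -0.1, -1.0]
width: 0.0232
```

```bash
python3 -c "
from tgt import *
rep()"
```

```text
clock 13.05 F.n -1.1224921372670673 [-0.47 -0.12 -1.02] w 0.023190206509440727
tip-M: normal 0.009856936759739745 in tool xyz [-0.      0.0003 -0.0099] axis err 0.0017990280112595769
```

Tip is 9.9 mm off the face; pressing in slowly by 14.8 mm.

>>> step_arm:
  targets: [0,0,0.008,0,0,0,0.9,0,0,0.008,0,0,0,0.9,0,0,0.006,0,0,0,0.9,0,0,0.005,0,0,0,0.9,0,0,0.005,0,0,0,0.9,0,0,0,0,0,0,0.9,0,0,0,0,0,0,0.9]

```text
clock: 13.92
ee_pos: [0.5347, 0.0273, 0.1306]
tool_rot: [-1.858, -2.216, 0.39]
contact_force: [-0.7, -0.1, 1.6]
width: 0.0234
```

```bash
python3 -c "
from tgt import *
rep()"
```

```text
clock 13.925 F.n 1.296694014183768 [-0.74 -0.06  1.65] w 0.02339272169981052
tip-M: normal -0.0036689868417571466 in tool xyz [ 0.0002 -0.0001  0.0037] axis err 0.0007733472100520915
```

>>> step_arm:
  targets: [0,0,0.004,0,0,0,0.9,0,0,0,0,0,0,0.9,0,0,0,0,0,0,0.9,0,0,0,0,0,0,0.9,0,0,0,0,0,0,0.9]

```text
clock: 14.55
ee_pos: [0.5342, 0.0273, 0.129]
tool_rot: [-1.858, -2.216, 0.39]
contact_force: [-0.3, 0.1, 2.1]
width: 0.0237
```

Run:
```python
from tgt import *
rep()
w=cam("wrist");s=cam("side");rep()
a=cv2.resize(w["im"][120:320,170:330],None,fx=2.4,fy=2.4,interpolation=cv2.INTER_CUBIC);b=cv2.resize(s["im"][140:240,220:320],(480,480),interpolation=cv2.INTER_CUBIC)
im=np.hstack([a[:480],b])[:,:800];cv2.imwrite("pics/w7.png",im[:,:,::-1])
```

```text
clock 14.55 F.n 1.9137631142292135 [-0.29  0.11  2.14] w 0.023684751658865334
tip-M: normal -0.005366046031564583 in tool xyz [ 0.0003 -0.0001  0.0054] axis err 0.0006477668054049509
clock 14.65 F.n 0.9501090001219983 [ 0.45 -0.28  0.87] w 0.023212302469520454
tip-M: normal -0.005415596668910416 in tool xyz [ 0.0002 -0.0001  0.0054] axis err 0.0006118286672903228
```

View pics/w7.png

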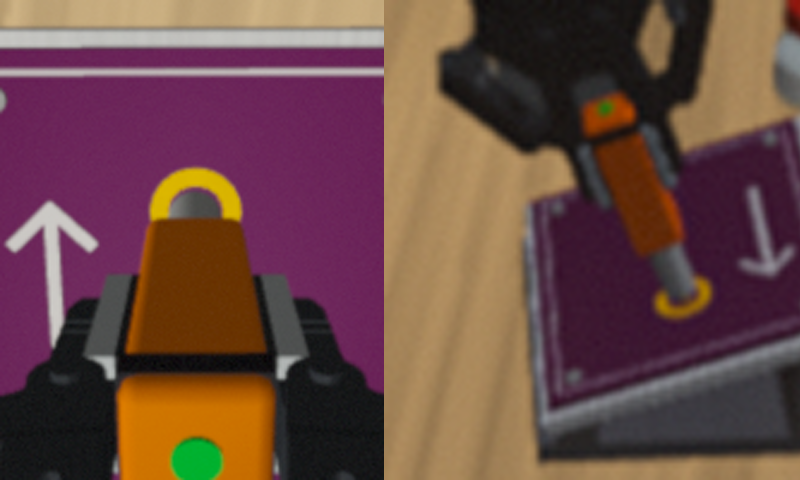

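The tip is centred in the ring in both views. The force reading is noisy, so I'll average it before handing in.

Run:
```python
from tgt import *
F=[];P=[]
for i in range(14):
    viewer.read_camera("top");s=bot.get_state();F.append(s["contact_force"]@n);P.append(s["ee_pos"])
print(np.mean(F),np.std(F),np.ptp(P,axis=0));rep()
```

```text
1.6671170043388746 0.3700409002309956 [4.08079679e-05 4.53759155e-05 5.65759914e-05]
clock 15.35 F.n 1.8827576552276606 [0.15 1.08 1.88] w 0.023692170550323792
tip-M: normal -0.005452975952256395 in tool xyz [ 0.0002 -0.0001  0.0055] axis err 0.0005720751316828032
```

```bash
python3 -c "
from tgt import *
print(bot.finish_job());rep()"
```

```text
the job is handed in; nothing more can be done
None
the job is handed in; nothing more can be done
```

The job is handed in. The fader is level with the pointer, and the probe is gripped and pressed into the yellow ring. `finish_job()` gives no verdict, so everything below comes from my own checks before handing in.

- **Fader:** it ended about 1 mm from the pointer. The two edges I measured put its centre at -0.8 mm and +1.1 mm.
- **Probe position:** both cameras showed the tip inside the ring, and I put it within about 1 to 2 mm of the ring's centre. The probe is about 0.001 rad off my estimate of the sign's normal; the sign's edge seen in the wrist view agreed with that estimate to within about 0.5°.
- **Press:** the tip is pushed in about 5 mm by position. The averaged force is about 3 N above the free-hanging reading, which matches the spring. Single force readings were noisy by up to about 1 N.
- **Steadiness and grip:** the arm moved less than 0.1 mm over the last 0.7 s, and the jaws are holding the probe at about 23 to 24 mm.
- **Bystanders:** my moves stayed clear of the jar, caliper and offcut. I did not re-measure where they stand.
- **Time and hitch:** about 15 s of the 64 s were used. The first move stopped short when the last joint reached its limit, and I got around it by gripping the fader across its other faces.

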